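Two hand mirrors on one hook

ROBOT

A 7-joint arm with a two-finger parallel gripper is mounted at the origin on the work surface. World frame = base frame: x ahead of the robot, y to its left, z up, the work surface at z = 0. Lengths are in m, angles in degrees, forces in N, time in s.
With the tool pointing down it reaches from about 0.4 to 0.875 m from the base axis. Payload 6.5 kg.
Tool frame: the origin (TCP) lies at the very end of the fingers, on their centre line; the grasp point (between the pads) lies 19 mm behind it; z points along the fingers, y is the direction in which the jaws open and shut (so a half turn about z gives the same grasp; the last joint's range is limited). The gripper opens to 88 mm and grips with 3 to 60 N. Pads are 18 mm wide; open, the fingers measure 123 mm over their backs; the gripper's body (75 mm by 187 mm) begins 45 mm behind the grasp point.
Start: joints at [71.551, 30.733, -0.252, 88.115, 0.149, 61.152, -4.079], TCP at [0.164, -0.629, 0.239] pointing down, gripper open.
Joint ranges: [-154.64, 154.64], [-21.42, 123.67], [-72.66, 72.17], [13.99, 137.28], [-74.86, 254.86], [10.95, 109.41], [-158.01, 158.01]. Speed limits (degrees/s): [136.94, 136.94, 180, 180, 180, 180, 180].

INTERFACE

Orientations are given as a 3x3 rotation matrix whose columns are the frame's x, y, z axes.
In Python, from workcell import readout, vision, finish_job gives the robot as it stands.
- The arm moves only by the tool carry_out, never from a script. Its argument "plan" is a list that holds one entry, the list of rows, each a list of 5 numbers: the shift along the tool's x, y, z in units of 0.06 m (1.0 is 0.06 m), then the turn about the tool's z in units of 1.5 rad (1.0 is 1.5 rad), then the opening, from 0 (shut) to 1 (fully open). A call has 1 to 12 rows; each row shifts and turns the pose as measured when the row begins, along the tool's axes as they then stand; what a row does not reach is not made up. A row lasts 1/8 s, in which the tool goes at most 62.5 mm and 10.7 degrees, less where a joint would pass 70% of its speed; a pose out of reach is approached as far as the arm can. A call with a number of a shift or a turn outside -1 to 1 is refused whole. A call with a gripper value outside its range is refused whole. The fingers move at their own pace and stop on an object; "force" is the grip in N (left out, the last holds). Time passes only in rows, so rows that do not move let the fingers close. It gives the time, the measured TCP pose, the force and the opening at its end, in the units of the state.
- readout.observe(): the state, without advancing time (a new reading comes with each control period).
- vision.snapshot(name): name is "scene" or "top" or "wrist"; returns the picture (480x640x3 uint8, blue, green, red); there is no depth.
- vision.get_calibration(name): a dict with "intrinsics" (3x3 intrinsics, pixels), "dist" ([k1, k2, p1, p2, k3] as OpenCV has them; the pictures are not rectified), "world_from_camera" (4x4, takes a point from camera to world coordinates); the wrist camera has in their place "T_tool_cam" (4x4, takes a point from camera to tool coordinates, whose origin is the TCP and whose axes are the flange's). Camera axes: x right, y down, z forward; pixel columns grow to the right and rows downward; lengths in m; the calibration is good to about 2 mm. A picture is of the moment at which its call begins: read the wrist's pose just before it. get_calibration takes no time and is no camera call.
- finish_job(): hands the job in, once; it reports no verdict.
The state is a dict: "time_s": time; "q": joint angles; "joint_velocities": joint speeds; "tau": joint torques, N m; "ee_pos": TCP position; "orientation": TCP orientation; "contact_force": force on the tool from outside, world axes, zero at the start; "torque": the same for the moment, N m; "finger_gap": finger opening in m.
Only numpy, scipy, OpenCV 4.12 (cv2) and the standard library are available. Lean on these libraries where they do the work, as an engineer would, in place of code of your own. Each camera call takes 0.05 s, during which the arm holds its last target. There are 200 camera calls.

TASK

Take the two rose gold hand mirrors out of the mail rack and hang both by their loop handles on the brass hook: the large one first, then the small one in front of it. They should hang freely and straight down, and the wooden hairbrush stays where it is in the rack.

Things in the scene. Friction and masses are not known exactly. Their poses are not given: they have to be found in the camera images.
- large_mirror_loop (a point): Large rose gold hand mirror, about 0.2 kg: head 96 x 105 tall x 12 mm, flat foot, loop handle on top, 185 tall in all. Point: in the loop's hole, 152 above the foot, 47 above the head, where the loop's straight upright sides can be pinched from above across 52 mm. x = thickness, y = width, z = up. Starts upright in a narrow rack slot (55 mm apart): foot at 6, plates up to 76 mm above table.
- small_mirror_loop (a point): Small rose gold hand mirror, about 0.11 kg: head 64 x 78 tall x 12 mm, 180 tall in all; the point in its loop is 147 above the foot, 69 above the head; axes as the large one. Loop (same on all three): frame 52 wide, 60 tall, 8 thick, bars 7, top corners bevelled; hole 38 wide, 46 tall, point 20 above its lower and 26 below its upper edge. Starts upright in another slot of the rack.
- brush_loop (a point): Dark wooden hairbrush that stays in the rack, about 0.12 kg: head 72 x 90 tall x 12 mm, 180 tall in all; the point in its loop is 147 above its foot; same loop and axes as the mirrors. Stands upright in the remaining slot of the steel mail rack.
- hook_arm (a point): Fixed brass hook. Point: middle of a level round bar 8 mm thick, 140 long, centre line 250 above the table. x runs along the bar from its open tip (-70) to the post (+70, 14 thick, ends at bar height; foot 130 across); z up. The tip turns up and out, to x = -82 and 17 above the centre line. A loop goes on over the tip along +x and hangs with its point 22 below the centre line.
Not all that is in view belongs to the job. Leave any blue look-alike of the part that bears large_mirror_loop alone.

How it is judged (in metres and radians):
On the way, in this order (a step that is already met when the one before it is completed fails the run):
1. the large mirror hangs on the hook, let go, while the small one is not yet on it (x of large_mirror_loop in the frame of hook_arm between -0.065 and 0.068 m and y of large_mirror_loop in the frame of hook_arm between -0.02 and 0.02 m and z of large_mirror_loop in the frame of hook_arm between -0.032 and -0.012 m and angle between large_mirror_loop's own z axis and vertical below 0.3 rad and contact force between the fingers and large_mirror below 0.1 N and not (x of small_mirror_loop in the frame of hook_arm between -0.065 and 0.068 m and y of small_mirror_loop in the frame of hook_arm between -0.02 and 0.02 m and z of small_mirror_loop in the frame of hook_arm between -0.032 and -0.012 m and angle between small_mirror_loop's own z axis and vertical below 0.3 rad)), for 0.2 s.
2. the small mirror hangs on the hook too, let go (x of large_mirror_loop in the frame of hook_arm between -0.065 and 0.068 m and y of large_mirror_loop in the frame of hook_arm between -0.02 and 0.02 m and z of large_mirror_loop in the frame of hook_arm between -0.032 and -0.012 m and angle between each of large_mirror_loop, small_mirror_loop's own z axis and vertical below 0.3 rad and x of small_mirror_loop in the frame of hook_arm between -0.065 and 0.068 m and y of small_mirror_loop in the frame of hook_arm between -0.02 and 0.02 m and z of small_mirror_loop in the frame of hook_arm between -0.032 and -0.012 m and contact force between the fingers and small_mirror below 0.1 N), for 0.2 s.
At the end, for the whole second after the job is handed in: Both mirrors hang almost still (under 100 mm/s) by their loops, let go: each loop point -65 to +68 mm along the bar from its middle, within 20 mm sideways, 12 to 32 mm below its centre line, handle within 17 degrees of upright; the large one was hung first; the brush within 40 mm of its start (x of large_mirror_loop in the frame of hook_arm between -0.065 and 0.068 m and y of large_mirror_loop in the frame of hook_arm between -0.02 and 0.02 m and z of large_mirror_loop in the frame of hook_arm between -0.032 and -0.012 m and angle between each of large_mirror_loop, small_mirror_loop's own z axis and vertical below 0.3 rad and x of small_mirror_loop in the frame of hook_arm between -0.065 and 0.068 m and y of small_mirror_loop in the frame of hook_arm between -0.02 and 0.02 m and z of small_mirror_loop in the frame of hook_arm between -0.032 and -0.012 m and linear speed of each of large_mirror, small_mirror below 0.1 m/s and distance of brush_loop from where it was at the start of the episode below 0.04 m); the robot touches nothing.
It fails at once if the hairbrush is taken out of or pushed about in the rack (distance of brush_loop from where it was at the start of the episode above 0.04 m).
It also fails if it takes over 72 s, if anything falls off the work surface, if the arm or the gripper's body presses on something with over 40 N, if the wrist force passes 120 N, or if a joint passes its speed limit or range.

## Working session

There is one attempt and no reset: what is moved stays moved. The work goes in short steps, Python scripts to look and compute and a tool call to move; the robot and the scene stay as the last step left them, time stands still between calls to the robot, and variables do not carry over. Pictures are saved under pics/ and viewed, about 8 in all and at most 12, crops included, and the job is handed in when it is done.

Besides the shell and the picture viewer there is one more tool, called after "Emit:" as name([rows], argument=value, ...), one row to a line, values as JSON. carry_out: Moves the arm, as the interface text tells. Its arguments: {"type":"object","properties":{"plan":{"type":"array"},"force":{"type":"number"}},"required":["plan"]}

```bash
mkdir -p pics && cat > h.py <<'E'
import numpy as np, cv2
from workcell import readout, vision, finish_job
def snap(n,f=None):
    s=readout.observe(); im=vision.snapshot(n); c=vision.get_calibration(n)
    K=np.array(c["intrinsics"]);d=np.array(c["dist"])
    if "world_from_camera" in c: T=np.array(c["world_from_camera"])
    else:
        W=np.eye(4);W[:3,:3]=np.array(s["orientation"]).reshape(3,3);W[:3,3]=s["ee_pos"];T=W@np.array(c["T_tool_cam"])
    if f: cv2.imwrite("pics/"+f,im)
    return im,K,d,T
def ray(px,v):
    _,K,d,T=v
    p=cv2.undistortPoints(np.array([[px]],float),K,d)[0,0]
    r=T[:3,:3]@np.array([p[0],p[1],1]);return T[:3,3],r/np.linalg.norm(r)
def onz(px,v,z):
    o,r=ray(px,v);return o+r*(z-o[2])/r[2]
def tri(p1,v1,p2,v2):
    o1,a=ray(p1,v1);o2,b=ray(p2,v2)
    t=np.linalg.lstsq(np.c_[a,-b],o2-o1,rcond=None)[0]
    x,y=o1+a*t[0],o2+b*t[1];return (x+y)/2,np.linalg.norm(x-y)
def proj(P,v):
    _,K,d,T=v;Ti=np.linalg.inv(T)
    return cv2.projectPoints(np.array([P],float),cv2.Rodrigues(Ti[:3,:3])[0],Ti[:3,3],K,d)[0][0,0]
E
python3 - <<'E'
from h import *
np.set_printoptions(precision=3,suppress=True)
for n in("scene","top","wrist"):
    v=snap(n,n+"0.png");print(n,v[1][0,0],v[3])
s=readout.observe();print(s)
E
```

```text
scene 468.55662951942065 [[ 0.106  0.754 -0.648  1.07 ]
 [ 0.994 -0.081  0.068 -0.006]
 [-0.001 -0.651 -0.759  0.81 ]
 [ 0.     0.     0.     1.   ]]
top 519.7701123154156 [[-0.025 -0.986  0.166  0.361]
 [-1.     0.023 -0.015  0.059]
 [ 0.011 -0.167 -0.986  1.073]
 [ 0.     0.     0.     1.   ]]
wrist 368.87831310110613 [[ 0.253 -0.922 -0.292  0.24 ]
 [-0.967 -0.242 -0.075 -0.609]
 [-0.001  0.302 -0.953  0.385]
 [ 0.     0.     0.     1.   ]]
{'time_s': 0.15, 'q': array([71.552, 30.769, -0.253, 88.153,  0.149, 61.152, -4.08 ]), 'joint_velocities': array([ 0.026, -0.135, -0.015, -0.215, -0.094,  0.117, -0.005]), 'tau': array([  0.001, -57.133,   0.992, -25.183,  -0.056,   0.015,   0.   ]), 'ee_pos': array([ 0.164, -0.628,  0.238]), 'orientation': array([[ 0.967,  0.253, -0.   ],
       [ 0.253, -0.967,  0.001],
       [-0.   , -0.001, -1.   ]]), 'contact_force': array([ 0.449,  0.915, -0.18 ]), 'torque': array([-0.013, -0.067, -0.025]), 'finger_gap': 0.08788921720669045}
```

View pics/scene0.png

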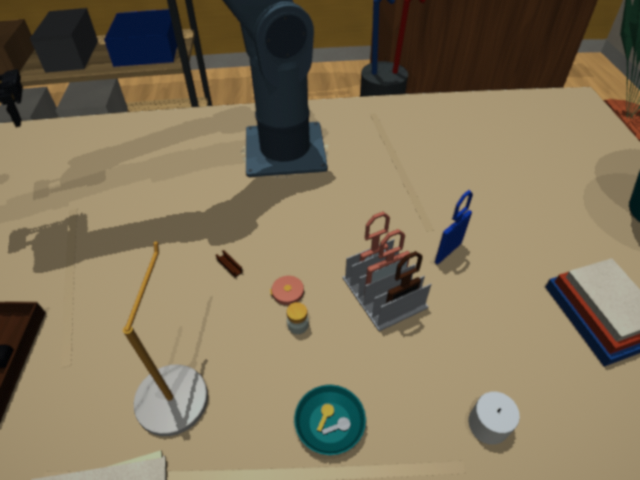

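View pics/top0.png

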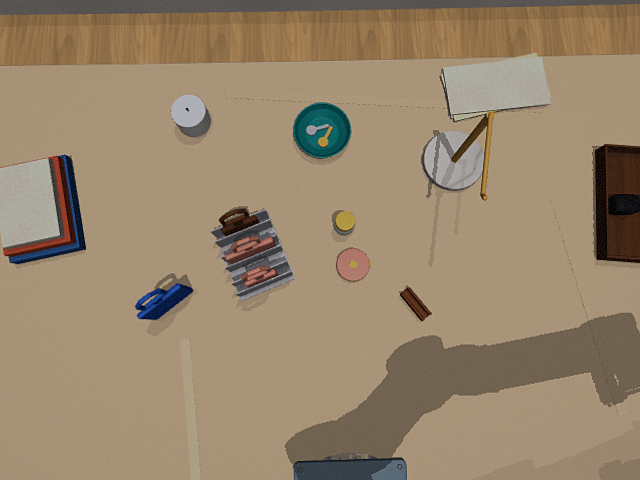

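The scene shows the rack at about (388,280) with two pink loops (377,222) and (393,240) plus the dark brush (409,265). The hook bar runs from (128,330) to its tip (155,243). In the top view the rack is at (255,255) and the bar runs (490,115) to (485,197). I'll enlarge these regions.

```bash
python3 - <<'E'
import cv2,numpy as np
s=cv2.imread("pics/scene0.png");t=cv2.imread("pics/top0.png")
a=cv2.resize(s[200:330,335:445],(400,473),interpolation=cv2.INTER_CUBIC)
b=cv2.resize(t[195:305,205:300],(400,463),interpolation=cv2.INTER_CUBIC)
o=np.zeros((473,800,3),np.uint8);o[:,:400]=a;o[:463,400:]=b
cv2.imwrite("pics/crop1.png",o)
E
```

```text
(no output)
```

View pics/crop1.png

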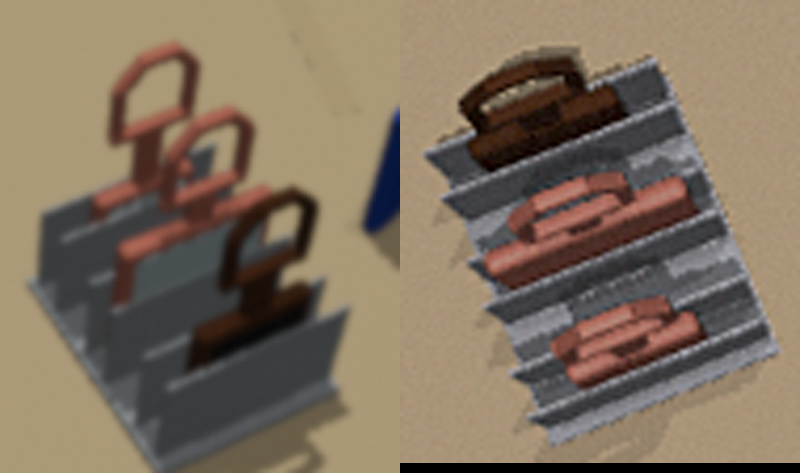

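```bash
python3 - <<'E'
from h import *
np.set_printoptions(precision=4,suppress=True)
vs=(None,*[np.array(x) for x in ()])
def cal(n):
    c=vision.get_calibration(n);return (None,np.array(c["intrinsics"]),np.array(c["dist"]),np.array(c["world_from_camera"]))
S,T=cal("scene"),cal("top")
cs=lambda x,y:(335+x/3.636,200+y/3.636); ct=lambda x,y:(205+(x-400)/4.21,195+y/4.21)
print("Ltop",tri(cs(213,114),S,ct(577,190),T))
print("Stop",tri(cs(155,52),S,ct(610,314),T))
print("Btop",tri(cs(290,195),S,ct(522,62),T))
for n,a,b,z in(("L",(495,265),(685,195),.111),("S",(575,375),(697,330),.084)):
    A=onz(ct(*a),T,z);B=onz(ct(*b),T,z);print(n,A,B,(A+B)/2,np.degrees(np.arctan2(*(A-B)[:2])),np.linalg.norm(A-B))
# rack ends
A=onz(ct(655,60),T,.076);B=onz(ct(425,152),T,.076);print("plate",A,B,np.degrees(np.arctan2(*(B-A)[:2])))
# hook: orange mask extents
for n in("scene","top"):
    im=cv2.imread(f"pics/{n}0.png");h=cv2.cvtColor(im,cv2.COLOR_BGR2HSV)
    m=cv2.inRange(h,(8,130,60),(30,255,255)); 
    x0,x1,y0,y1=((100,220,230,410) if n=="scene" else (430,510,100,210))
    m2=np.zeros_like(m);m2[y0:y1,x0:x1]=m[y0:y1,x0:x1]
    for y in range(y0,y1,6):
        xs=np.where(m2[y])[0]
        if len(xs):print(n,y,xs.min(),xs.max(),im[y,(xs.min()+xs.max())//2])
print("hook post",tri((129,329),S,(490,114),T),"tip",tri((155,245),S,(485,196),T))
E
```

```text
Ltop (array([0.5144, 0.1773, 0.1903]), np.float64(0.007137608150202322))
Stop (array([0.4632, 0.1614, 0.1846]), np.float64(0.0005801676566330107))
Btop (array([0.5691, 0.2017, 0.1895]), np.float64(0.010533748180704978))
L [0.4946 0.2202 0.111 ] [0.5241 0.1361 0.111 ] [0.5094 0.1781 0.111 ] -19.29357395503006 0.08918339082135515
S [0.4475 0.1885 0.084 ] [0.4666 0.1333 0.084 ] [0.457  0.1609 0.084 ] -19.064265382058494 0.058349162122526055
plate [0.5942 0.1522 0.076 ] [0.553  0.2586 0.076 ] -21.185671311939352
scene 242 154 157 [ 55 120 156]
scene 248 154 157 [ 39  94 129]
scene 254 153 157 [ 49 123 166]
scene 260 151 155 [ 48 120 162]
scene 266 149 153 [ 45 114 156]
scene 272 146 150 [ 50 126 169]
scene 278 144 148 [ 49 123 165]
scene 284 142 146 [ 46 118 159]
scene 290 139 144 [ 52 129 170]
scene 296 137 141 [ 50 125 166]
scene 302 135 139 [ 47 122 163]
scene 308 133 137 [ 47 118 158]
scene 314 130 135 [ 50 127 167]
scene 320 128 132 [ 49 125 166]
scene 326 125 131 [ 48 123 163]
scene 332 124 133 [ 45 115 149]
scene 338 128 137 [21 53 75]
scene 344 132 141 [21 54 75]
scene 350 136 144 [20 52 73]
scene 356 139 148 [21 53 75]
scene 362 143 151 [21 54 75]
scene 368 147 155 [20 53 74]
scene 374 152 158 [20 52 73]
scene 380 156 162 [20 51 72]
scene 386 160 165 [19 53 74]
scene 392 163 169 [21 53 74]
scene 398 168 171 [23 55 76]
top 112 488 493 [ 39 102 135]
top 118 485 492 [28 67 98]
top 124 481 491 [27 57 79]
top 130 473 491 [ 3 38 63]
top 136 471 490 [122 150 171]
top 142 466 489 [131 147 160]
top 148 461 489 [156 156 163]
top 154 457 488 [160 156 164]
top 160 453 488 [161 159 164]
top 166 483 487 [ 57 123 169]
top 172 483 487 [ 66 151 179]
top 178 482 486 [ 58 139 177]
top 184 482 485 [ 56 119 171]
top 190 481 485 [ 69 150 183]
top 196 483 486 [ 51 116 159]
hook post (array([ 0.709 , -0.2406,  0.2486]), np.float64(0.0017803896648150555)) tip (array([ 0.5651, -0.2183,  0.2598]), np.float64(0.0005628455160338057))
```

```bash
python3 - <<'E'
import cv2,numpy as np
s=cv2.imread("pics/scene0.png");t=cv2.imread("pics/top0.png")
a=cv2.resize(s[230:410,100:220],(400,600),interpolation=cv2.INTER_CUBIC)
b=cv2.resize(t[100:220,425:505],(400,600),interpolation=cv2.INTER_CUBIC)
cv2.imwrite("pics/crop2.png",np.hstack([a,b]))
E
```

```text
(no output)
```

View pics/crop2.png

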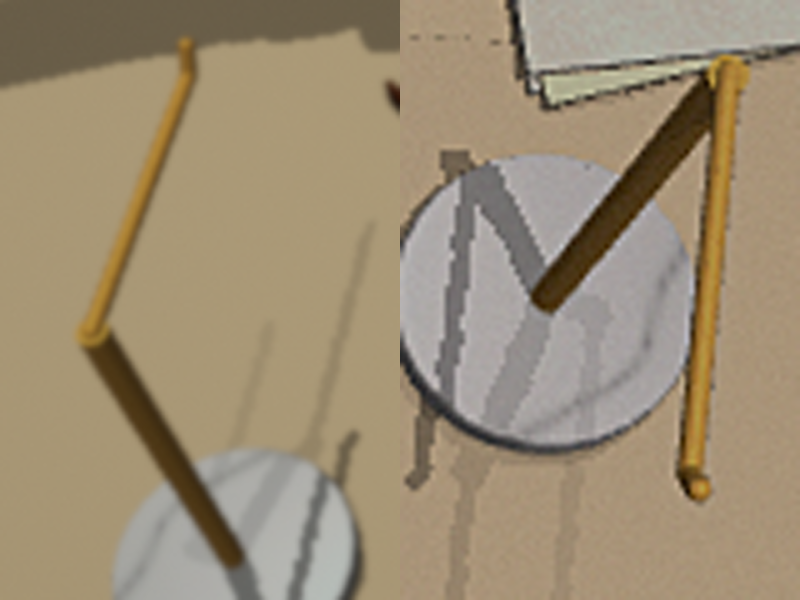

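Emit:
carry_out([
  [[0.6, -0.5, -0.5, 0, 1], [0.71, -0.63, -0.3, 0, 1], [0.71, -0.63, -0.2, 0, 1], [0.71, -0.63, -0.1, 0, 1], [0.71, -0.63, 0, 0, 1], [0.71, -0.63, 0, 0, 1], [0.71, -0.63, 0, 0, 1], [0.71, -0.63, 0, 0, 1]],
], force=20)

```text
time_s: 1.15
ee_pos: [0.4176, -0.2512, 0.3045]
orientation: [[0.97, 0.244, -0.002], [0.244, -0.97, 0.001], [-0.001, -0.002, -1.0]]
contact_force: [1.7, -1.1, 0.1]
finger_gap: 0.0885
```

```bash
python3 - <<'E'
from h import *
np.set_printoptions(precision=4,suppress=True)
def cal(n):
    c=vision.get_calibration(n);return (None,np.array(c["intrinsics"]),np.array(c["dist"]),np.array(c["world_from_camera"]))
S,T=cal("scene"),cal("top")
p1,e1=tri((127.6,330.5),S,(490.6,115),T);p2,e2=tri((156.4,254),S,(483.6,193),T)
print(p1,e1,p2,e2)
a=onz((490.6,115),T,.25);b=onz((483.6,193),T,.25);print(a,b,np.linalg.norm(a-b))
a2=onz((127.6,330.5),S,.25);b2=onz((156.4,254),S,.25);print(a2,b2,np.linalg.norm(a2-b2))
for u,w in((p1,p2),(a,b),(a2,b2)):
    d=u-w;print(np.degrees(np.arctan2(d[1],d[0])))
s=readout.observe();print(s["ee_pos"],s["orientation"],s["q"])
E
```

```text
[ 0.7089 -0.2434  0.2447] 0.0009036246047890843 [ 0.5731 -0.2195  0.2476] 0.002655417580079947
[ 0.7068 -0.2419  0.25  ] [ 0.5727 -0.22    0.25  ] 0.13592648267309027
[ 0.7124 -0.2407  0.25  ] [ 0.5756 -0.2171  0.25  ] 0.13880733326751263
-9.988800890272971
-9.2661000465618
-9.766460203468762
[ 0.4176 -0.2512  0.3045] [[ 0.9697  0.2444 -0.0017]
 [ 0.2444 -0.9697  0.0012]
 [-0.0014 -0.0016 -1.    ]] [ 37.5261  11.3422 -13.4931 107.0203   2.954   62.0925 -52.9578]
```

Emit:
carry_out([
  [[0.36, -0.81, 0, 0, 1], [0.36, -0.81, 0, 0, 1], [0.36, -0.81, 0, 0, 1], [0.36, -0.81, 0, 0, 1], [0.36, -0.81, 0, 0, 1], [0.36, -0.81, 0, 0, 1], [0.36, -0.81, 0, -0.03, 1], [0.36, -0.81, 0, -0.03, 1], [0, 0, 0, 0, 1], [0, 0, 0, 0, 1]],
])

```text
time_s: 2.4
ee_pos: [0.4879, 0.1859, 0.3042]
orientation: [[0.941, 0.339, -0.001], [0.339, -0.941, 0.002], [-0.001, -0.002, -1.0]]
contact_force: [-0.5, -0.1, 1.0]
finger_gap: 0.0882
```

```bash
python3 - <<'E'
from h import *
snap("wrist","w1.png")
E
```

```text
(no output)
```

View pics/w1.png

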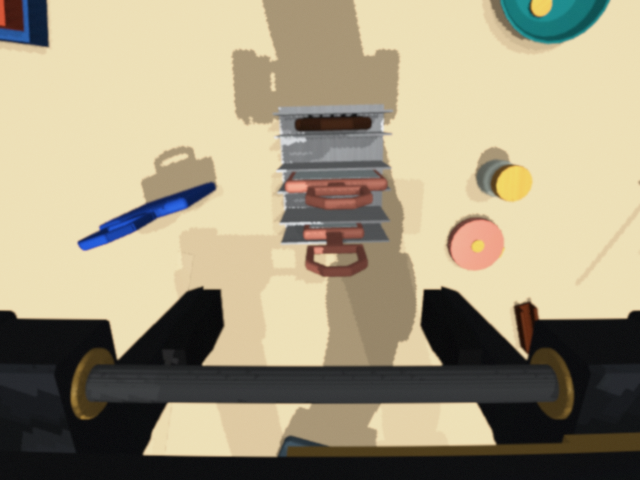

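```bash
python3 - <<'E'
from h import *
np.set_printoptions(precision=4,suppress=True)
im=cv2.imread("pics/w1.png")
s=readout.observe();c=vision.get_calibration("wrist")
W=np.eye(4);W[:3,:3]=np.array(s["orientation"]);W[:3,3]=s["ee_pos"]
V=(im,np.array(c["intrinsics"]),np.array(c["dist"]),W@np.array(c["T_tool_cam"]))
t=vision.get_calibration("top");T=(None,np.array(t["intrinsics"]),np.array(t["dist"]),np.array(t["world_from_camera"]))
h=cv2.cvtColor(im,cv2.COLOR_BGR2HSV)
m=cv2.inRange(h,(0,70,60),(12,190,255))
for y in range(168,280,3):
    xs=np.where(m[y,270:400])[0]+270
    if len(xs):print(y,xs.min(),xs.max(),len(xs),end="; ")
print()
for n,pw,pt,z in(("L",(338,204),(247,240.1),.191),("S",(336,271),(254.9,269.6),.186)):
    print(n,tri(pw,V,pt,T),onz(pw,V,z),onz(pt,T,z))
R=W[:3,:3]
for n,p in(("L",onz((338,204),V,.187)),("S",onz((336,271),V,.182))):
    print(n,p,"tool shift",R.T@(p-W[:3,3]))
E
```

```text
171 375 375 1; 174 291 379 5; 177 289 384 9; 180 287 386 100; 183 285 387 103; 186 284 387 104; 189 285 384 100; 192 289 370 82; 195 306 371 42; 198 305 372 68; 201 306 371 66; 204 307 367 61; 207 317 358 42; 225 306 361 8; 228 304 362 53; 231 303 363 61; 234 303 363 61; 237 303 362 60; 240 326 342 17; 243 327 343 17; 246 308 362 55; 249 307 363 57; 252 307 364 58; 255 307 365 16; 258 306 366 16; 261 306 367 19; 264 305 367 34; 267 306 366 61; 270 309 361 53; 273 316 356 41; 276 325 348 23; 
L (array([0.513 , 0.1783, 0.1818]), np.float64(0.0080789574771924)) [0.5125 0.1827 0.191 ] [0.5137 0.1737 0.191 ]
S (array([0.462 , 0.1629, 0.1847]), np.float64(0.0042719697128371465)) [0.4614 0.165  0.186 ] [0.463  0.1609 0.186 ]
L [0.5117 0.1822 0.187 ] tool shift [0.0212 0.0121 0.1172]
S [0.4599 0.1643 0.182 ] tool shift [-0.0336  0.0114  0.1223]
```

The wrist view shows the large loop's top bar at (338,204) and the small one's at (336,271). Both are square to the tool, so I'm moving to grasp the large one.

Emit:
carry_out([
  [[0.35, 0.17, 0.3, 0, 1], [0, 0, 0.7, 0, 1], [0, 0, 0.8, 0, 1], [0, 0, 0.6, 0, 1], [0, 0, 0.28, 0, 1], [0, 0, 0, 0, 1], [0, 0, 0, 0, 1]],
])

```text
time_s: 3.32
ee_pos: [0.5157, 0.174, 0.1421]
orientation: [[0.946, 0.324, 0.005], [0.324, -0.946, -0.001], [0.005, 0.003, -1.0]]
contact_force: [0.2, 0.1, -0.4]
finger_gap: 0.0877
```

```bash
python3 - <<'E'
from h import *
snap("wrist","w2.png");print(readout.observe()["ee_pos"])
E
```

```text
[0.51577041 0.17400231 0.14218599]
```

View pics/w2.png

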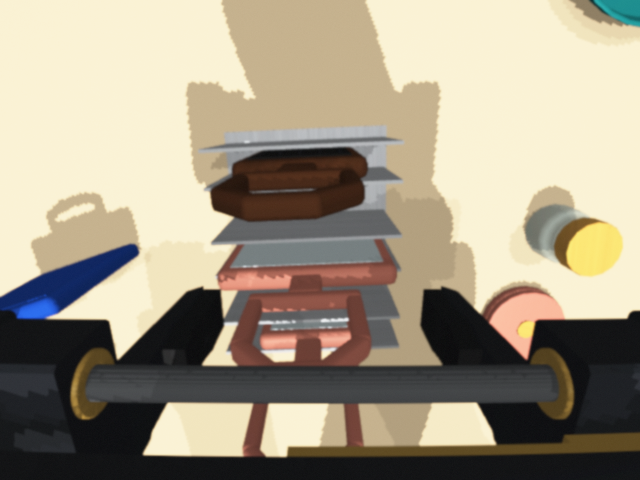

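```bash
python3 - <<'E'
from h import *
s=readout.observe();c=vision.get_calibration("wrist")
W=np.eye(4);W[:3,:3]=np.array(s["orientation"]);W[:3,3]=s["ee_pos"]
V=(None,np.array(c["intrinsics"]),np.array(c["dist"]),W@np.array(c["T_tool_cam"]))
for dx in(-.006,0,.006):
  for z in(.1345,.1875):
    P=[ (W@np.array([dx,y,s["ee_pos"][2]-z,1]))[:3] for y in(-.034,-.008,.018)]
    print(dx,z,[proj(p,V).round() for p in P])
E
```

```text
-0.006 0.1345 [array([249., 310.]), array([304., 310.]), array([360., 310.])]
-0.006 0.1875 [array([220., 387.]), array([297., 387.]), array([375., 387.])]
0 0.1345 [array([248., 299.]), array([304., 299.]), array([360., 299.])]
0 0.1875 [array([218., 372.]), array([297., 372.]), array([376., 372.])]
0.006 0.1345 [array([248., 287.]), array([304., 287.]), array([361., 287.])]
0.006 0.1875 [array([216., 357.]), array([297., 357.]), array([377., 357.])]
```

Emit:
carry_out([
  [[0.04, -0.13, 0, 0, 1], [0, 0, 0, 0, 1], [0, 0, 0, 0, 0.3], [0, 0, 0, 0, 0.3], [0, 0, 0, 0, 0.3], [0, 0, 0, 0, 0.3], [0, 0, 0, 0, 0.3], [0, 0, 0, 0, 0.3]],
], force=25)

```text
time_s: 4.38
ee_pos: [0.517, 0.1834, 0.1446]
orientation: [[0.946, 0.324, 0.01], [0.324, -0.946, -0.0], [0.009, 0.003, -1.0]]
contact_force: [-0.0, 0.7, 0.7]
finger_gap: 0.0516
```

Emit:
carry_out([
  [[0, 0, -0.3, 0, 0.3], [0, 0, -0.5, 0, 0.3], [0, 0, -0.6, 0, 0.3], [0, 0, -0.6, 0, 0.3], [0, 0, 0, 0, 0.3]],
])

```text
time_s: 5.0
ee_pos: [0.5148, 0.1836, 0.2711]
orientation: [[0.946, 0.325, 0.009], [0.325, -0.946, -0.0], [0.008, 0.003, -1.0]]
contact_force: [-0.7, -0.2, -3.1]
finger_gap: 0.0518
```

Emit:
carry_out([
  [[0, 0.5, 0, 0, 0.3], [0, 0.8, 0, 0, 0.3], [0, 0.9, 0, 0, 0.3], [0, 0.8, 0, 0.05, 0.3], [0, 0, 0, 0.1, 0.3], [0, 0, 0, 0.1, 0.3], [0, 0, 0, 0.08, 0.3], [-0.1, 0.7, 0, 0, 0.3], [-0.1, 0.9, 0, 0, 0.3], [-0.1, 0.9, 0, 0, 0.3], [0, 0.8, 0, 0, 0.3], [0, 0, 0, 0, 0.3]],
])

```text
time_s: 6.5
ee_pos: [0.5112, -0.189, 0.2579]
orientation: [[0.984, -0.175, -0.014], [-0.175, -0.985, 0.001], [-0.014, 0.001, -1.0]]
contact_force: [0.3, 0.5, -1.7]
finger_gap: 0.0517
```

```bash
python3 - <<'E'
from h import *
np.set_printoptions(precision=4,suppress=True)
s=readout.observe();print(s["ee_pos"],s["q"])
a=snap("scene")[0];b=snap("top")[0]
cv2.imwrite("pics/sceneA.png",a);cv2.imwrite("pics/topA.png",b)
A=cv2.resize(a[190:370,60:220],None,fx=2.5,fy=2.5,interpolation=cv2.INTER_CUBIC)
B=cv2.resize(b[100:280,410:570],None,fx=2.5,fy=2.5,interpolation=cv2.INTER_CUBIC)
cv2.imwrite("pics/c3.png",np.hstack([A,B]))
E
```

```text
[ 0.5112 -0.189   0.2579] [ 28.8352  20.7195 -16.8717 101.6603   6.9633  59.4238 -90.7311]
```

View pics/c3.png

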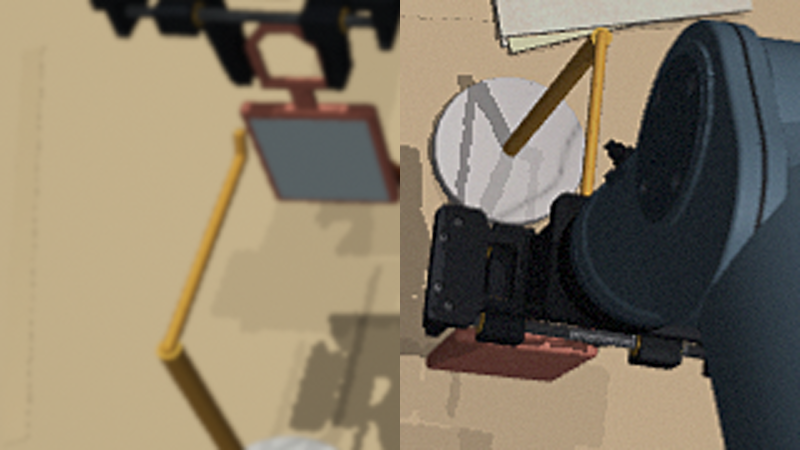

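```bash
python3 - <<'E'
from h import *
np.set_printoptions(precision=1,suppress=True)
def cal(n):
    c=vision.get_calibration(n);return (None,np.array(c["intrinsics"]),np.array(c["dist"]),np.array(c["world_from_camera"]))
S=cal("scene");s=readout.observe();R=np.array(s["orientation"]);p=np.array(s["ee_pos"])
crop=lambda P:(proj(P,S)-[60,190])*2.5
for n,y,z in(("lowbarL",-.026,-.0235),("lowbarR",.026,-.0235),("headTL",-.048,-.047),("headTR",.048,-.047),("headBL",-.048,-.152),("headBR",.048,-.152)):
    print(n,crop(p+R@np.array([.006,y,-(.0134+z)])))
for x in(-.07,-.082): print("hook",x,crop(np.array([.642+x*.986,-.230-x*.167,.25 if x>-.08 else .267])))
E
```

```text
lowbarL [339.1  94. ]
lowbarR [262.9  90.6]
headTL [378.2 118.9]
headTR [240.6 112.6]
headBL [404.5 211.9]
headBR [279.1 205.4]
hook -0.07 [239.7 157. ]
hook -0.082 [237.9 124.9]
```

Emit:
carry_out([
  [[0, 0.31, 0.15, 0, 0.3], [0, 0, 0.16, 0, 0.3], [0, 0, 0, 0, 0.3], [0, 0, 0, 0, 0.3]],
])

```text
time_s: 7.1
ee_pos: [0.5093, -0.1998, 0.2369]
orientation: [[0.986, -0.163, -0.015], [-0.163, -0.987, 0.006], [-0.016, -0.004, -1.0]]
contact_force: [0.3, 0.3, -2.8]
finger_gap: 0.0518
```

Emit:
carry_out([
  [[0, 0.14, -0.03, 0, 0.3], [0, 0, 0, 0, 0.3], [0.4, 0, 0, 0, 0.3], [0.5, 0, 0, 0, 0.3], [0, 0, 0, 0, 0.3]],
])

```text
time_s: 7.72
ee_pos: [0.5631, -0.2178, 0.2393]
orientation: [[0.986, -0.163, -0.013], [-0.163, -0.987, 0.005], [-0.013, -0.003, -1.0]]
contact_force: [0.6, -0.1, -2.3]
finger_gap: 0.0517
```

```bash
python3 - <<'E'
from h import *
a=snap("scene")[0]
A=cv2.resize(a[170:350,60:240],None,fx=3.3,fy=3.3,interpolation=cv2.INTER_CUBIC)
cv2.imwrite("pics/c4.png",A)
E
```

```text
(no output)
```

View pics/c4.png

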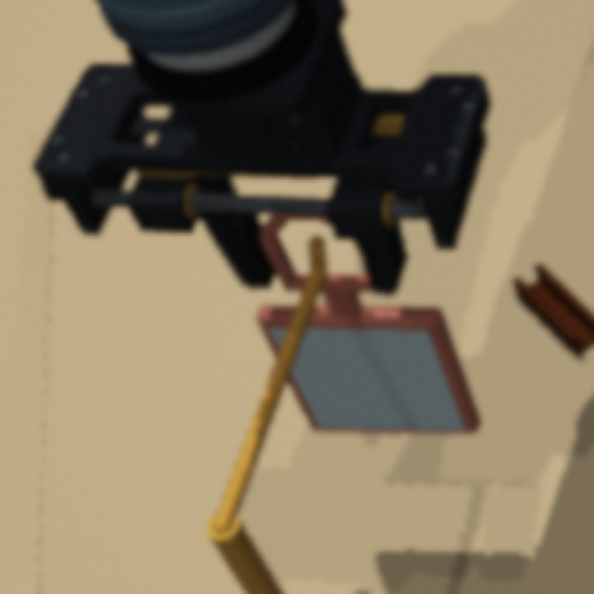

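Emit:
carry_out([
  [[0.4, 0, 0, 0, 0.3], [0.5, 0, 0, 0, 0.3], [0.5, 0, 0, 0, 0.3], [0.42, 0, 0, 0, 0.3], [0, 0, 0, 0, 0.3], [0, 0, 0, 0, 0.3]],
])

```text
time_s: 8.52
ee_pos: [0.6663, -0.2368, 0.2373]
orientation: [[0.986, -0.166, -0.02], [-0.166, -0.986, 0.005], [-0.021, -0.002, -1.0]]
contact_force: [0.1, 0.8, -1.7]
finger_gap: 0.0515
```

Emit:
carry_out([
  [[0, -0.04, 0.15, 0, 0.3], [0, 0, 0.15, 0, 0.3], [0, 0, 0, 0, 0.3], [0, 0, 0, 0, 0.3]],
])

```text
time_s: 9.02
ee_pos: [0.6639, -0.2343, 0.2182]
orientation: [[0.986, -0.166, -0.022], [-0.166, -0.986, 0.005], [-0.023, -0.001, -1.0]]
contact_force: [0.7, 0.2, -2.3]
finger_gap: 0.0517
```

Emit:
carry_out([
  [[0, 0, 0.07, 0, 0.3], [0, 0, 0, 0, 0.3], [0, 0, 0.05, 0, 0.3], [0, 0, 0, 0, 0.3]],
])

```text
time_s: 9.52
ee_pos: [0.6654, -0.2346, 0.2146]
orientation: [[0.986, -0.167, -0.017], [-0.167, -0.986, 0.004], [-0.017, -0.001, -1.0]]
contact_force: [0.5, -0.5, -2.2]
finger_gap: 0.0515
```

Emit:
carry_out([
  [[0, 0, 0.08, 0, 0.3], [0, 0, 0, 0, 0.3], [0, 0, 0, 0, 0.3]],
])

```text
time_s: 9.9
ee_pos: [0.6676, -0.2351, 0.2142]
orientation: [[0.986, -0.167, -0.011], [-0.167, -0.986, 0.002], [-0.011, 0.0, -1.0]]
contact_force: [-0.3, 0.4, -1.2]
finger_gap: 0.0517
```

Emit:
carry_out([
  [[0, 0, 0.08, 0, 0.3], [0, 0, 0, 0, 0.3], [0, 0, 0, 0, 0.3]],
])

```text
time_s: 10.28
ee_pos: [0.6695, -0.2356, 0.2138]
orientation: [[0.986, -0.167, -0.005], [-0.167, -0.986, -0.0], [-0.005, 0.001, -1.0]]
contact_force: [0.3, -0.2, 1.1]
finger_gap: 0.051
```

Emit:
carry_out([
  [[0, 0, 0, 0, 1], [0, 0, 0, 0, 1], [0, 0, 0, 0, 1], [0, 0, 0, 0, 1], [0, 0, -0.2, 0, 1], [0, 0, -0.4, 0, 1], [0, 0, -0.7, 0, 1], [0, 0, -0.8, 0, 1], [0, 0, 0, 0, 1]],
])

```text
time_s: 11.4
ee_pos: [0.6702, -0.2355, 0.3453]
orientation: [[0.986, -0.167, -0.005], [-0.167, -0.986, 0.0], [-0.005, 0.0, -1.0]]
contact_force: [-0.2, 0.9, -0.2]
finger_gap: 0.088
```

```bash
python3 - <<'E'
from h import *
a=snap("scene")[0]
A=cv2.resize(a[170:410,40:260],None,fx=2.5,fy=2.5,interpolation=cv2.INTER_CUBIC)
cv2.imwrite("pics/c5.png",A)
E
```

```text
(no output)
```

View pics/c5.png

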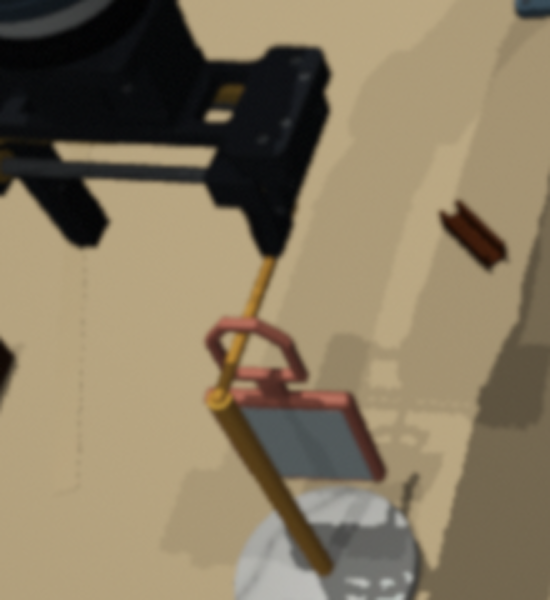

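The scene view shows the large mirror hanging on the bar near the post with the gripper clear. Next is the small one.

Emit:
carry_out([
  [[-0.5, -0.66, 0, 0, 1], [-0.5, -0.66, 0, 0, 1], [-0.5, -0.66, 0, 0, 1], [-0.5, -0.66, 0, 0, 1], [-0.5, -0.66, 0, 0, 1], [-0.5, -0.66, 0, 0, 1], [-0.5, -0.66, 0.15, 0, 1], [-0.5, -0.66, 0.15, 0, 1], [-0.5, -0.66, 0.15, 0, 1], [0, 0, 0, -0.115, 1], [0, 0, 0, -0.115, 1], [0, 0, 0, -0.11, 1]],
])

```text
time_s: 12.95
ee_pos: [0.4465, 0.1725, 0.3072]
orientation: [[0.936, 0.352, -0.028], [0.352, -0.936, -0.002], [-0.027, -0.008, -1.0]]
contact_force: [0.1, 0.2, -0.4]
finger_gap: 0.0882
```

```bash
cat > s.py <<'E'
from h import *
np.set_printoptions(precision=4,suppress=True)
def small():
    V=snap("wrist");h=cv2.cvtColor(V[0],cv2.COLOR_BGR2HSV)
    m=cv2.inRange(h,(0,70,60),(12,190,255));cv2.imwrite("pics/wm.png",V[0])
    n,l,st,ce=cv2.connectedComponentsWithStats(m)
    for i in range(1,n):
        if st[i,4]>150:print(st[i],ce[i])
    return V
V=small();s=readout.observe();R=np.array(s["orientation"]);p=np.array(s["ee_pos"]);print(p,R)
print("expected topbar px",proj([.461,.1635,.183],V),"shift",R.T@(np.array([.461,.1635,.14])-p))
E
python3 s.py
```

```text
[327  45  33   9 241] [343.1867  48.834 ]
[ 305  176   68   42 2055] [338.6881 197.3363]
[ 453  178   58   56 2316] [481.4763 205.193 ]
[0.4465 0.1724 0.3071] [[ 0.9334  0.3578 -0.0281]
 [ 0.3579 -0.9337 -0.002 ]
 [-0.0269 -0.0082 -0.9996]]
expected topbar px [340.8159 211.927 ] shift [0.0148 0.0149 0.1667]
```

Emit:
carry_out([
  [[0.22, 0.22, 0.3, 0.018, 1], [0, 0, 0.5, 0, 1], [0, 0, 0.5, 0, 1], [0, 0, 0, 0, 1], [0, 0, 0, 0, 1]],
])

```text
time_s: 13.62
ee_pos: [0.4605, 0.1633, 0.2257]
orientation: [[0.947, 0.321, -0.031], [0.321, -0.947, -0.003], [-0.03, -0.007, -1.0]]
contact_force: [-0.6, 0.2, 0.1]
finger_gap: 0.088
```

```bash
python3 s.py
```

```text
[287  37  50  15 632] [312.8228  44.1171]
[285  57  59   9 322] [313.7298  60.3913]
[ 466  195   70   65 3315] [500.2573 226.8383]
[ 279  203   87   73 3805] [322.4394 239.7727]
[0.4605 0.1632 0.2257] [[ 0.9467  0.3208 -0.0308]
 [ 0.3208 -0.9471 -0.0032]
 [-0.0302 -0.0068 -0.9995]]
expected topbar px [321.9532 266.9127] shift [0.0032 0.0005 0.0856]
```

Emit:
carry_out([
  [[0, 0, 0.5, 0, 1], [0, 0, 0.5, 0, 1], [0.03, 0, 0.4, 0, 1], [0, 0, 0, 0, 1], [0, 0, 0, 0, 0.3], [0, 0, 0, 0, 0.3], [0, 0, 0, 0, 0.3], [0, 0, 0, 0, 0.3], [0, 0, 0, 0, 0.3], [0, 0, 0, 0, 0.3]],
])

```text
time_s: 14.92
ee_pos: [0.466, 0.1656, 0.1486]
orientation: [[0.948, 0.317, -0.015], [0.317, -0.948, 0.001], [-0.014, -0.006, -1.0]]
contact_force: [-0.3, -0.2, -0.9]
finger_gap: 0.0516
```

Emit:
carry_out([
  [[0, 0, -0.3, 0, 0.3], [0, 0, -0.5, 0, 0.3], [0, 0, -0.6, 0, 0.3], [0, 0, -0.65, 0, 0.3], [0, 0, 0, 0, 0.3], [0, 0, 0, 0, 0.3]],
])

```text
time_s: 15.68
ee_pos: [0.4662, 0.1647, 0.273]
orientation: [[0.948, 0.317, -0.02], [0.317, -0.948, -0.001], [-0.02, -0.006, -1.0]]
contact_force: [-0.4, -0.3, -2.4]
finger_gap: 0.0518
```

Emit:
carry_out([
  [[0, 0.5, 0, 0, 0.3], [0, 0.8, 0, 0, 0.3], [0, 0.9, 0, 0, 0.3], [0, 0.8, 0, 0, 0.3], [0, 0, 0, 0.11, 0.3], [0, 0, 0, 0.11, 0.3], [0, 0, 0, 0.1, 0.3], [0.1, 0.7, 0, 0, 0.3], [0.1, 0.9, 0, 0, 0.3], [0.1, 0.9, 0, 0, 0.3], [0, 0.7, 0, 0, 0.3], [0, 0, 0, 0, 0.3]],
])

```text
time_s: 17.18
ee_pos: [0.5003, -0.2086, 0.2525]
orientation: [[0.985, -0.167, -0.052], [-0.167, -0.986, 0.002], [-0.051, 0.007, -0.999]]
contact_force: [0.3, 0.0, -1.3]
finger_gap: 0.0516
```

Emit:
carry_out([
  [[0.4, -0.02, -0.04, 0, 0.3], [0.5, -0.02, -0.04, 0, 0.3], [0, 0, 0, 0, 0.3], [0, 0, 0, 0, 0.3]],
])

```text
time_s: 17.68
ee_pos: [0.5529, -0.2107, 0.249]
orientation: [[0.985, -0.164, -0.061], [-0.164, -0.986, 0.007], [-0.061, 0.004, -0.998]]
contact_force: [0.2, 0.3, -1.8]
finger_gap: 0.0515
```

```bash
python3 - <<'E'
from h import *
a=snap("scene")[0]
A=cv2.resize(a[170:350,60:240],None,fx=3.3,fy=3.3,interpolation=cv2.INTER_CUBIC)
cv2.imwrite("pics/c6.png",A)
E
```

View pics/c6.png

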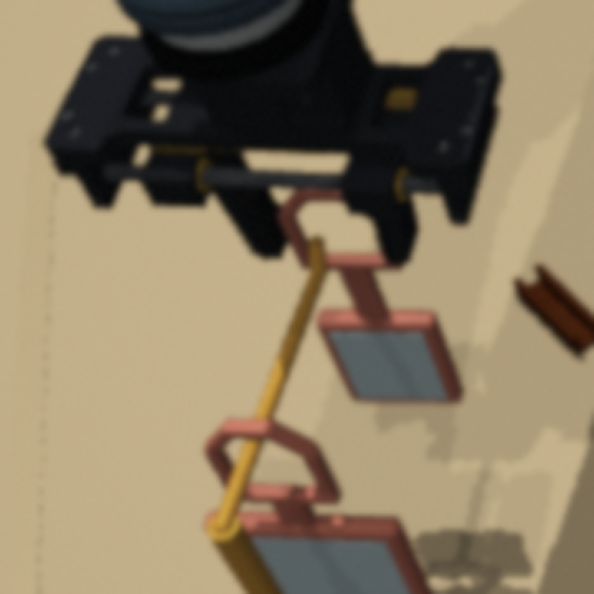

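The tip sits in front of the small loop's hole, about 6 mm left of its centre, so I'll correct sideways and then insert.

Emit:
carry_out([
  [[0, 0.11, -0.03, 0, 0.3], [0, 0, 0, 0, 0.3], [0.3, 0, -0.03, 0, 0.3], [0.3, 0, -0.03, 0, 0.3], [0.3, 0, -0.03, 0, 0.3], [0, 0, 0, 0, 0.3]],
])

```text
time_s: 18.48
ee_pos: [0.6042, -0.2274, 0.2538]
orientation: [[0.984, -0.166, -0.061], [-0.166, -0.986, 0.006], [-0.061, 0.004, -0.998]]
contact_force: [0.4, 0.6, -0.9]
finger_gap: 0.0517
```

Emit:
carry_out([
  [[0.4, -0.02, 0, 0, 0.3], [0, 0, 0, 0, 0.3], [0, 0, 0.15, 0, 0.3], [0, 0, 0.15, 0, 0.3], [0, 0, 0, 0, 0.3], [0, 0, 0, 0, 0.3]],
])

```text
time_s: 19.23
ee_pos: [0.6223, -0.2306, 0.2329]
orientation: [[0.984, -0.168, -0.066], [-0.168, -0.986, 0.006], [-0.066, 0.005, -0.998]]
contact_force: [0.6, 0.8, -1.4]
finger_gap: 0.0514
```

Emit:
carry_out([
  [[0, 0, 0.08, 0, 0.3], [0, 0, 0, 0, 0.3], [0, 0, 0.07, 0, 0.3], [0, 0, 0, 0, 0.3], [0, 0, 0, 0, 0.3]],
])

```text
time_s: 19.85
ee_pos: [0.622, -0.2307, 0.2238]
orientation: [[0.984, -0.168, -0.065], [-0.168, -0.986, 0.006], [-0.065, 0.005, -0.998]]
contact_force: [-0.5, -0.1, -1.5]
finger_gap: 0.0518
```

Emit:
carry_out([
  [[0, 0, 0.06, 0, 0.3], [0, 0, 0, 0, 0.3], [0, 0, 0.04, 0, 0.3], [0, 0, 0, 0, 0.3], [0, 0, 0, 0, 0.3]],
])

```text
time_s: 20.48
ee_pos: [0.6237, -0.231, 0.2233]
orientation: [[0.984, -0.168, -0.059], [-0.168, -0.986, 0.004], [-0.058, 0.006, -0.998]]
contact_force: [0.2, 0.1, 0.6]
finger_gap: 0.0515
```

Emit:
carry_out([
  [[0, 0, 0, 0, 1], [0, 0, 0, 0, 1], [0, 0, 0, 0, 1], [0, 0, 0, 0, 1], [0, 0, -0.2, 0, 1], [0, 0, -0.4, 0, 1], [0, 0, -0.7, 0, 1], [0, 0, -0.9, 0, 1], [0, 0, -0.5, 0, 1], [0, 0, 0, 0, 1], [0, 0, 0, 0, 1], [0, 0, 0, 0, 1]],
])

```text
time_s: 21.98
ee_pos: [0.6329, -0.2313, 0.3913]
orientation: [[0.984, -0.167, -0.059], [-0.168, -0.986, 0.004], [-0.059, 0.006, -0.998]]
contact_force: [0.1, 0.2, -0.6]
finger_gap: 0.0885
```

```bash
python3 - <<'E'
from h import *
a=snap("scene")[0];cv2.imwrite("pics/end.png",a)
A=cv2.resize(a[150:420,40:440],None,fx=2,fy=2,interpolation=cv2.INTER_CUBIC)
cv2.imwrite("pics/c7.png",A)
E
```

```text
(no output)
```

View pics/c7.png

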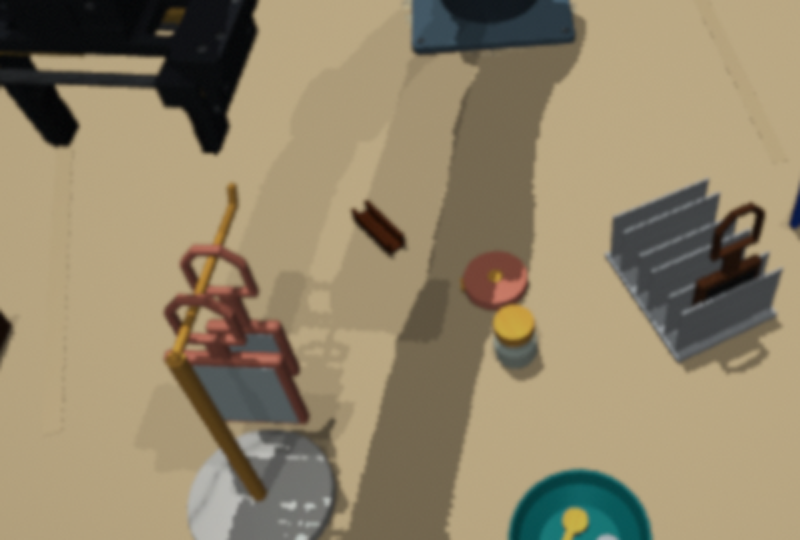

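Emit:
carry_out([
  [[0, 0, 0, 0, 1], [0, 0, 0, 0, 1], [0, 0, 0, 0, 1], [0, 0, 0, 0, 1], [0, 0, 0, 0, 1], [0, 0, 0, 0, 1], [0, 0, 0, 0, 1], [0, 0, 0, 0, 1]],
])

```text
time_s: 23.02
ee_pos: [0.6322, -0.2312, 0.3891]
orientation: [[0.984, -0.167, -0.063], [-0.167, -0.986, 0.005], [-0.063, 0.005, -0.998]]
contact_force: [0.6, 0.6, -0.7]
finger_gap: 0.0883
```

```bash
python3 - <<'E'
from h import *
a=cv2.imread("pics/end.png");b=snap("scene")[0]
d=cv2.absdiff(a,b)[230:420,110:215].max(2);print("changed px",(d>40).sum())
print(finish_job())
E
```

```text
changed px 68
the job is handed in; nothing more can be done
None
```

Both mirrors are hanging by their loops on the brass hook. I hung the large one first, about 28 mm from the bar's middle toward the post. The small one went in front of it, about 18 mm from the middle toward the tip. I handed the job in at about 23 s; no verdict was reported.

**Final checks:** The last picture shows both mirrors hanging freely, the gripper open and clear above the hook, and the brush still in its slot. I judged "straight down" and the brush's position by eye and did not re-measure them. Two pictures about a second apart differed in only 68 pixels around the mirrors, so any remaining swing is very small.

**Disagreements along the way:**
- **Large loop position:** the top and wrist views differed by about 9 mm sideways. On the descent the arm also ended up about 8 mm to one side. A closer wrist picture showed this, and I corrected it before gripping.
- **Large mirror height:** held in the gripper, it looked about 5 mm higher in the scene view than I had calculated. The height at which it touched the bar agreed with the calculation.
- **Tool tilt:** the tool was tilted about 3.5° while hanging the small mirror, with no visible effect.

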